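Find the rocking corner and flatten its shim

TASK

The machine plate with the chuck rocks on one of its four feet. Press down on its corners with the fingertips, one at a time, until you find the corner that gives, then press the hinged steel shim beside that corner down flat. Leave the other three shims standing as they are, grasp and lift nothing, and do not disturb the loose things around the bed.

Things in the scene. Friction and masses are not known exactly. Their poses are not given: they have to be found in the camera images.
- bed: Blue cast bed fixed to the bench, 210 x 270 x 30 mm. Origin: centre of its underside, on the bench; z up, x along the plate's long side, y along its short side (towards the shims 1 and 2).
- plate: Bare steel machine plate, 160 (x) x 130 (y) x 12 mm, level over the middle of the bed, axes along the bed's. Origin: centre of its underside, 46 mm above the bench (top at 58 mm). In its middle a round steel chuck, 68 mm wide, top 95 mm above the bench. It stands on a foot at each corner and a sprung centre pivot; one foot, not known beforehand, is too short.
- corner_1 (a point): Point to press on the plate's top at its -x +y corner (bed axes), 15 mm in from both edges; it moves with the plate. If this corner's foot is the short one, it sinks about 1 mm per newton, up to about 6 mm, and springs back; otherwise it gives less than 1 mm.
- corner_2 (a point): Point to press on the plate's top at its +x +y corner (bed axes), 15 mm in from both edges; it moves with the plate. If this corner's foot is the short one, it sinks about 1 mm per newton, up to about 6 mm, and springs back; otherwise it gives less than 1 mm.
- corner_3 (a point): Point to press on the plate's top at its +x -y corner (bed axes), 15 mm in from both edges; it moves with the plate. If this corner's foot is the short one, it sinks about 1 mm per newton, up to about 6 mm, and springs back; otherwise it gives less than 1 mm.
- corner_4 (a point): Point to press on the plate's top at its -x -y corner (bed axes), 15 mm in from both edges; it moves with the plate. If this corner's foot is the short one, it sinks about 1 mm per newton, up to about 6 mm, and springs back; otherwise it gives less than 1 mm.
- shim_1_press (a point): Point on top of the shim leaf at the -x +y corner, 38 mm out from its hinge. Leaf: steel strip 28 mm wide, 55 long, 3 thick, sides turned down 10 mm, hinged 3 mm outside the plate's +y edge, 62 mm off the bed's middle in -x, 44 mm above the bench; it slants up, free end away from the plate. Flat, this point lies 46 mm above the bench, 106 mm off the bed's middle in +y.
- shim_1 (a joint): Angle of that leaf: 0 lying flat and level, growing as it stands up (0.5 to 0.65 at the start). A stiff hinge: it moves under about 4 N at the press point and stays where it is left. It goes flat only if its corner's foot is the short one, and then takes up the slack; elsewhere it jams near 0.2.
- shim_2_press (a point): Point on top of the shim leaf at the +x +y corner, 38 mm out from its hinge. Leaf: steel strip 28 mm wide, 55 long, 3 thick, sides turned down 10 mm, hinged 3 mm outside the plate's +y edge, 62 mm off the bed's middle in +x, 44 mm above the bench; it slants up, free end away from the plate. Flat, this point lies 46 mm above the bench, 106 mm off the bed's middle in +y.
- shim_2 (a joint): Angle of that leaf: 0 lying flat and level, growing as it stands up (0.5 to 0.65 at the start). A stiff hinge: it moves under about 4 N at the press point and stays where it is left. It goes flat only if its corner's foot is the short one, and then takes up the slack; elsewhere it jams near 0.2.
- shim_3_press (a point): Point on top of the shim leaf at the +x -y corner, 38 mm out from its hinge. Leaf: steel strip 28 mm wide, 55 long, 3 thick, sides turned down 10 mm, hinged 3 mm outside the plate's -y edge, 62 mm off the bed's middle in +x, 44 mm above the bench; it slants up, free end away from the plate. Flat, this point lies 46 mm above the bench, 106 mm off the bed's middle in -y.
- shim_3 (a joint): Angle of that leaf: 0 lying flat and level, growing as it stands up (0.5 to 0.65 at the start). A stiff hinge: it moves under about 4 N at the press point and stays where it is left. It goes flat only if its corner's foot is the short one, and then takes up the slack; elsewhere it jams near 0.2.
- shim_4_press (a point): Point on top of the shim leaf at the -x -y corner, 38 mm out from its hinge. Leaf: steel strip 28 mm wide, 55 long, 3 thick, sides turned down 10 mm, hinged 3 mm outside the plate's -y edge, 62 mm off the bed's middle in -x, 44 mm above the bench; it slants up, free end away from the plate. Flat, this point lies 46 mm above the bench, 106 mm off the bed's middle in -y.
- shim_4 (a joint): Angle of that leaf: 0 lying flat and level, growing as it stands up (0.5 to 0.65 at the start). A stiff hinge: it moves under about 4 N at the press point and stays where it is left. It goes flat only if its corner's foot is the short one, and then takes up the slack; elsewhere it jams near 0.2.
- chuck_key: Loose T-shaped steel chuck key lying on the bench beside the bed, 126 x 100 x 16 mm. Origin: near its middle, on the bench. Bystander.
- wax_jar: Loose closed wax jar, 64 mm wide, 75 mm high, beside the bed. Origin: centre of its underside. Bystander.
- live_center: Loose steel cone, a lathe centre, 44 mm wide, 66 mm high, point up, beyond the bed. Origin: centre of its underside. Bystander.

How it is judged:
By the outcome, as a careful person would: the job done as asked, in the order asked, and still so for the second after the job is handed in, with the robot touching nothing.
It also fails if it takes over 61 s, if anything falls off the work surface, if the arm or the gripper's body presses on something with over 40 N, if the wrist force passes 120 N, or if a joint passes its speed limit or range.

ROBOT

A 6-joint arm with a two-finger parallel gripper is mounted at the origin on the work surface. World frame = base frame: x ahead of the robot, y to its left, z up, the work surface at z = 0. Lengths are in mm, angles in degrees, forces in N, time in s.
With the tool pointing down it reaches from about 300 to 850 mm from the base axis. Payload 4.2 kg.
Tool frame: the origin (TCP) lies between the finger pads; the fingertips stand 14 mm ahead of it and the grasp point (between the pads) lies 5 mm behind it (env.finger_overhang is the distance from the TCP to the fingertips, in mm); z points along the fingers, y is the line along which they close (so a half turn about z gives the same grasp; the last joint's range is limited). The gripper opens to 91 mm and grips with 3 to 60 N. Pads are 32 mm wide; open, the fingers measure 118 mm over their backs; the gripper's body (76 mm by 178 mm) begins 60 mm behind the grasp point.
Start: joints at [73.912, 18.312, 89.639, -0, 72.044, -1.146], TCP at [148.267, 555.571, 227.976] pointing down, gripper open.
Joint ranges: [-177.97, 177.97], [-48.28, 115.42], [12.27, 149.76], [-77.06, 257.06], [2.81, 150.46], [-146.56, 146.56]. Speed limits (degrees/s): [147.25, 147.25, 180, 180, 180, 180].

INTERFACE

Orientations are given as [roll, pitch, yaw] about the fixed x, y, z axes, in that order (R = Rz(yaw) Ry(pitch) Rx(roll)).
In Python, from workcell import status, cams, env, finder gives the robot as it stands.
- The arm moves only by the tool apply_moves, never from a script. Its argument "increments" is a list of rows, each a list of 7 numbers: the opening, from -1 (shut) to 1 (fully open), then the shift along the world's x, y, z in m, then the turn, a rotation vector about the world's x, y, z in degrees. In form: [[gripper, x, y, z, ax, ay, az], ...]. A call has 1 to 5 rows; each row shifts and turns the commanded pose from where the row before left it; what a row does not reach is not made up. A row lasts 1/12 s, in which the tool goes at most 41.7 mm and 7.16 degrees, less where a joint would pass 70% of its speed; a pose out of reach is approached as far as the arm can. A call with a gripper value outside its range is refused whole. The fingers move at their own pace and stop on an object; "newtons" is the grip in N (left out, the last holds). Time passes only in rows, so rows that do not move let the fingers close. It gives the time, the measured TCP pose, the force, the opening and the grip force at its end, in the units of the state.
- status.state(): the state, without advancing time (a new reading comes with each control period).
- cams.grab_frame(name): name is "side" or "top" or "wrist"; returns a dict with "color" (420x560x3 uint8, red, green, blue), "intrinsics" (3x3 intrinsics, pixels), "R" (3x3) and "t" (3): a world point X has camera coordinates R X + t. Camera axes: x right, y down, z forward; pixel columns grow to the right and rows downward; lengths in mm; the calibration is good to about 2 mm. A picture is of the moment at which its call begins. There is no depth.
- env.job_done(): hands the job in; it is judged then, once.
Trained networks look in the newest picture that a camera, given by its name, has taken for a name from the list of things; names that differ only in an ending like _2 or _b are one class to them, and where a whole thing is asked for, a point or a joint stands for the part that bears it (a point fixed in the world has none). Each returns a list of dicts, best first, with "score" (0 to 1); they miss things now and then, are a little off and sometimes report something else, mostly with a low value. They report only what shows in the picture. A call takes as long as a camera call.
- finder.boxes_of(query, camera): "rect" ([left, top, width, height] in pixels, round what is visible of it).
- finder.trace(query, camera): "pixels" (420x560 bool, what is visible of it) and "rect" ([left, top, width, height] in pixels, round what is visible of it).
The state is a dict: "time_s": time; "qpos": joint angles; "qvel": joint speeds; "effort": joint torques, N m; "ee_pos": TCP position; "ee_rot": TCP orientation; "force": force on the tool from outside, world axes, zero at the start; "torque": the same for the moment, N m; "gripper_width": finger opening in mm; "gripper_force": force on a finger pad.
Only numpy, scipy, OpenCV 4.12 (cv2) and the standard library are available. Lean on these libraries where they do the work, as an engineer would, in place of code of your own. Each camera call takes 0.05 s, during which the arm holds its last target. There are 200 camera calls.

## Working session

There is one attempt and no reset: what is moved stays moved. The work goes in short steps, Python scripts to look and compute and a tool call to move; the robot and the scene stay as the last step left them, time stands still between calls to the robot, and variables do not carry over. Pictures are saved under pics/ and viewed, at most 10 in all, crops included, and the job is handed in when it is done.

Besides the shell and the picture viewer there is one more tool, called after ">>>" in YAML: its name, and indented under it one key for each argument. apply_moves: Moves the arm, as the interface text tells. Its arguments: {"type":"object","properties":{"increments":{"type":"array","items":{"type":"array","items":{"type":"number"}}},"newtons":{"type":"number"}},"required":["increments"]}

```bash
mkdir -p pics
cat > h.py <<'E'
import numpy as np, cv2
from workcell import status, cams, env, finder
def save(n,f): 
    c=cams.grab_frame(n); cv2.imwrite('pics/'+f,c['color'][:,:,::-1]); return c
def ray(c,uv,z):
    K,R,t=map(np.array,(c['intrinsics'],c['R'],c['t']))
    d=R.T@np.linalg.inv(K)@np.array([*uv,1.]); o=-R.T@t
    return o+d*(z-o[2])/d[2]
def proj(c,X):
    p=np.array(c['intrinsics'])@(np.array(c['R'])@np.array(X,float)+c['t']); return p[:2]/p[2]
E
python3 - <<'E'
from h import *
ims=[]
for n in ('top','side'):
    c=save(n,n+'1.png')
    print(n,'cam',(-np.array(c['R']).T@c['t']).round())
    for q in ('plate','bed','shim_1','chuck_key','wax_jar','live_center'):
        for b in finder.trace(q,n)[:4]:
            ys,xs=np.nonzero(b['pixels']); 
            r=cv2.minAreaRect(np.c_[xs,ys].astype(np.float32))
            print(q,round(b['score'],2),b['rect'],np.round(r[0]),np.round(r[1]),round(r[2],1), ray(c,r[0],58 if q=='plate' else 30).round(), b['pixels'].sum())
s=status.state(); print(s)
E
```

```text
top cam [ 466.   43. 1019.]
bed 0.93 [253.9, 184.1, 156.0, 132.0] [333. 246.] [104. 133.] 70.5 [551. -87.  30.] 13234
shim_1 0.81 [375.3, 247.9, 26.9, 23.0] [389. 258.] [13. 26.] 71.6 [ 524. -203.   30.] 343
shim_1 0.68 [268.8, 220.5, 26.6, 18.6] [282. 230.] [15. 25.] 74.1 [586.  17.  30.] 339
shim_1 0.6 [289.9, 279.1, 26.4, 20.1] [303. 288.] [15. 25.] 70.6 [465. -23.  30.] 360
shim_1 0.59 [353.7, 191.8, 25.9, 18.3] [367. 201.] [15. 26.] 70.6 [ 645. -162.   30.] 384
chuck_key 0.58 [392.5, 180.4, 55.8, 49.3] [427. 206.] [42. 56.] 74.5 [ 632. -289.   30.] 627
wax_jar 0.91 [225.6, 260.9, 31.9, 31.7] [240. 276.] [30. 31.] 90.0 [493. 103.  30.] 818
wax_jar 0.46 [355.0, 187.5, 26.5, 22.6] [367. 201.] [15. 25.] 71.6 [ 645. -163.   30.] 350
live_center 0.58 [296.3, 150.9, 21.1, 21.5] [307. 160.] [23. 20.] 90.0 [734. -39.  30.] 393
side cam [481. 814. 868.]
plate 0.64 [271.0, 136.0, 15.0, 19.8] [276. 144.] [17. 11.] 90.0 [ 643. -160.   58.] 177
plate 0.58 [265.2, 146.8, 79.4, 46.3] [308. 168.] [39. 70.] 82.0 [550. -77.  58.] 2486
bed 0.64 [261.0, 126.9, 99.5, 98.5] [309. 176.] [89. 90.] 80.5 
[... 442 characters left out ...]
] 90.0 [734. -29.  30.] 285
{'time_s': 0.7, 'qpos': array([ 7.39108748e+01,  1.83101211e+01,  8.96396888e+01, -1.42180179e-03,
        7.20435957e+01, -1.14642663e+00]), 'qvel': array([-0.06468427,  0.11430509, -0.08890227, -0.00194346,  0.04634669,
        0.08150648]), 'effort': array([-3.43440815e-04, -4.12226951e+01, -2.32195848e+01,  7.26067834e-02,
        3.75456491e-02,  1.42143313e-05]), 'ee_pos': array([148.27944141, 555.5614047 , 227.98909944]), 'ee_rot': array([1.79993434e+02, 1.48426656e-03, 1.65057740e+02]), 'force': array([ 0.28604352, -0.06489422, -0.23519563]), 'torque': array([-0.02180989,  0.03605784, -0.03488151]), 'gripper_force': 0.0, 'gripper_width': 91.22429426512423}
```

View pics/top1.png

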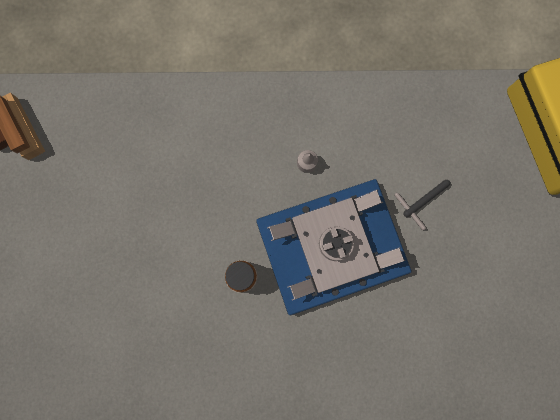

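View pics/side1.png

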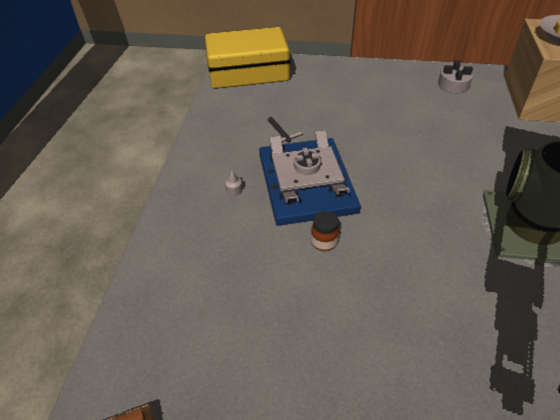

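The top view shows the bed at about (333,246), with its shims at (282,230), (303,288), (367,201) and (389,258). The jar is at (240,276), the cone at (307,160) and the key at (425,205). The side view agrees. Next I'll fit the bed pose.

```bash
cat > fit.py <<'E'
from h import *
from scipy.optimize import minimize
obs=[]
for n in ('top','side'):
    c=cams.grab_frame(n); hsv=cv2.cvtColor(c['color'],cv2.COLOR_RGB2HSV)
    m=cv2.inRange(hsv,(100,110,30),(125,255,255))
    k,l,s,_=cv2.connectedComponentsWithStats(m)
    u,v=(333,246) if n=='top' else (309,176)
    m=np.zeros_like(m)
    for i in range(1,k):
        x,y,w,h,a=s[i]
        if abs(x+w/2-u)<80 and abs(y+h/2-v)<80 and a>15: m[l==i]=1
    p=cv2.convexHull(np.argwhere(m)[:,::-1].astype(np.int32)); H=np.zeros_like(m); cv2.fillPoly(H,[p],1)
    obs.append((c,H)); print(n,m.sum(),H.sum(),cv2.boundingRect(p))
def iou(p,o):
    c,H=o; x,y,a=p[0],p[1],np.radians(p[2]); pts=[]
    for sx in(-105,105):
        for sy in(-135,135):
            for z in(0,30): pts.append(proj(c,[x+sx*np.cos(a)-sy*np.sin(a),y+sx*np.sin(a)+sy*np.cos(a),z]))
    q=cv2.convexHull((np.array(pts)*16+8*0).astype(np.float32)).round().astype(np.int32)
    M=np.zeros_like(H); cv2.fillPoly(M,[q],1,shift=4)
    return (M&H).sum()/(M|H).sum()
for sel in (obs,obs[:1],obs[1:]):
    r=minimize(lambda p:-sum(iou(p,o) for o in sel),[551,-87,18],method='Nelder-Mead',options=dict(initial_simplex=[[551,-87,18],[561,-87,18],[551,-77,18],[551,-87,23]]))
    print(r.x.round(1),[round(iou(r.x,o),3) for o in obs])
    if len(sel)==2: P=r.x
x,y,a=P[0],P[1],np.radians(P[2])
W=lambda X,Y:np.array([x+X*np.cos(a)-Y*np.sin(a),y+X*np.sin(a)+Y*np.cos(a)])
for i,(sx,sy) in enumerate([(-1,1),(1,1),(1,-1),(-1,-1)]): print(i+1,'corner',W(65*sx,50*sy).round(1),'shim',W(62*sx,106*sy).round(1))
c=obs[0][0]; im=c['color'][:,:,::-1].copy()
for sx in(-1,1):
  for sy in(-1,1):
    for X,Y,z,col in((65,50,58,(0,0,255)),(80,65,58,(0,255,0)),(62,99,66,(255,0,255))):
        cv2.circle(im,tuple(int(v) for v in (proj(c,[*W(X*sx,Y*sy),z])*16).round()),16,col,-1,shift=4)
cv2.imwrite('pics/ov.png',cv2.resize(im[160:330,220:470],None,fx=3,fy=3))
E
python3 fit.py
```

```text
top 5866 13140 (257, 180, 154, 135)
side 3082 6478 (260, 138, 100, 87)
[552.9 -89.6  17.5] [np.float64(0.981), np.float64(0.951)]
[552.5 -88.6  17.9] [np.float64(0.984), np.float64(0.944)]
[554.  -90.6  17.1] [np.float64(0.967), np.float64(0.958)]
1 corner [475.9 -61.5] shim [461.9  -7.2]
2 corner [599.8 -22.3] shim [580.1  30.2]
3 corner [ 630.  -117.7] shim [ 644. -172.]
4 corner [ 506.  -156.8] shim [ 525.8 -209.3]
```

View pics/ov.png

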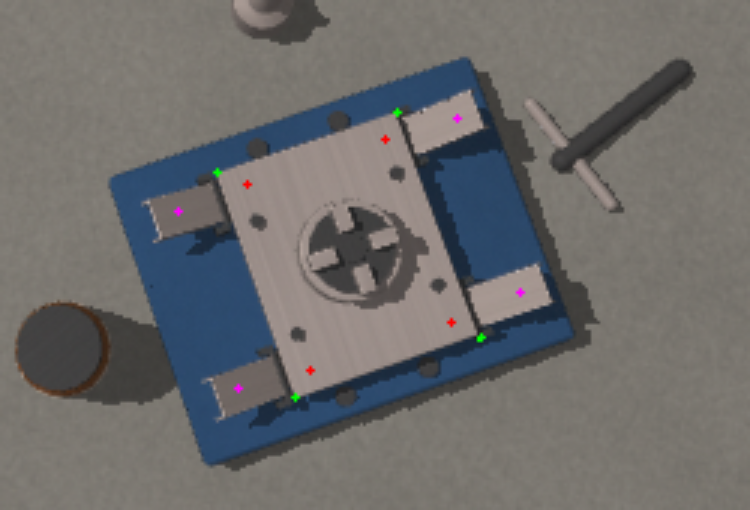

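The projected corners (red and green) and shim points (magenta) sit on the plate and leaves, so the pose is about (552.8, -89, 17.7°). I'll move to corner 2 with the gripper closing.

>>> apply_moves:
  increments:
    - [-1,0.0226,-0.0289,0,0,0,-2.85]
    - [-1,0.0226,-0.0289,0,0,0,-2.85]
    - [-1,0.0226,-0.0289,0,0,0,-2.85]
    - [-1,0.0226,-0.0289,0,0,0,-2.85]
    - [-1,0.0226,-0.0289,0,0,0,-2.85]
  newtons: 20

```text
time_s: 1.22
ee_pos: [261.9, 409.7, 228.1]
ee_rot: [180.0, 0.0, 150.7]
force: [0.7, 0.1, -0.3]
gripper_width: 60.7
gripper_force: 0.0
```

>>> apply_moves:
  increments:
    - [-1,0.0226,-0.0289,0,0,0,-2.85]
    - [-1,0.0226,-0.0289,0,0,0,-2.85]
    - [-1,0.0226,-0.0289,0,0,0,-2.85]
    - [-1,0.0226,-0.0289,0,0,0,-2.85]
    - [-1,0.0226,-0.0289,0,0,0,-2.85]

```text
time_s: 1.63
ee_pos: [375.1, 265.0, 228.3]
ee_rot: [179.9, 0.0, 136.4]
force: [0.4, 0.8, 0.3]
gripper_width: 27.4
gripper_force: 0.0
```

>>> apply_moves:
  increments:
    - [-1,0.0226,-0.0289,0,0,0,-2.85]
    - [-1,0.0226,-0.0289,0,0,0,-2.85]
    - [-1,0.0226,-0.0289,0,0,0,-2.85]
    - [-1,0.0226,-0.0289,0,0,0,-2.85]
    - [-1,0.0226,-0.0289,0,0,0,-2.85]

```text
time_s: 2.05
ee_pos: [488.1, 120.4, 228.2]
ee_rot: [180.0, 0.0, 122.1]
force: [0.4, 1.4, 0.5]
gripper_width: 0.6
gripper_force: 0.0
```

>>> apply_moves:
  increments:
    - [-1,0.0226,-0.0289,0,0,0,-2.85]
    - [-1,0.0226,-0.0289,0,0,0,-2.85]
    - [-1,0.0226,-0.0289,0,0,0,-2.85]
    - [-1,0.0226,-0.0289,0,0,0,-2.85]
    - [-1,0.0226,-0.0289,0,0,0,-2.85]

```text
time_s: 2.47
ee_pos: [601.1, -24.1, 228.0]
ee_rot: [180.0, -0.0, 107.9]
force: [0.6, 0.0, -0.0]
gripper_width: 0.5
gripper_force: 0.0
```

>>> apply_moves:
  increments:
    - [-1,0,0,-0.03,0,0,0]
    - [-1,0,0,-0.03,0,0,0]
    - [-1,0,0,-0.03,0,0,0]
    - [-1,0,0,-0.02,0,0,0]
    - [-1,0,0,0,0,0,0]

```text
time_s: 2.88
ee_pos: [597.1, -22.5, 113.3]
ee_rot: [-179.5, -0.2, 108.0]
force: [-0.3, 0.5, 0.5]
gripper_width: 0.7
gripper_force: 0.0
```

>>> apply_moves:
  increments:
    - [-1,0,0,-0.02,0,0,0]
    - [-1,0,0,-0.015,0,0,0]
    - [-1,0,0,-0.005,0,0,0]
    - [-1,0,0,0,0,0,0]
    - [-1,0,0,0,0,0,0]

```text
time_s: 3.3
ee_pos: [601.1, -22.4, 79.2]
ee_rot: [179.9, 0.0, 108.1]
force: [-0.6, -1.7, 0.2]
gripper_width: 0.5
gripper_force: 0.0
```

>>> apply_moves:
  increments:
    - [-1,0,0,-0.002,0,0,0]
    - [-1,0,0,-0.002,0,0,0]
    - [-1,0,0,0,0,0,0]
    - [-1,0,0,0,0,0,0]

```text
time_s: 3.63
ee_pos: [600.4, -22.4, 74.4]
ee_rot: [180.0, 0.0, 108.1]
force: [0.4, -0.1, -0.1]
gripper_width: 0.5
gripper_force: 0.0
```

>>> apply_moves:
  increments:
    - [-1,0,0,-0.002,0,0,0]
    - [-1,0,0,0,0,0,0]
    - [-1,0,0,0,0,0,0]

```text
time_s: 3.88
ee_pos: [600.7, -22.5, 72.3]
ee_rot: [179.9, 0.0, 108.1]
force: [0.7, 0.5, 1.2]
gripper_width: 0.2
gripper_force: 0.9
```

>>> apply_moves:
  increments:
    - [-1,0,0,-0.002,0,0,0]
    - [-1,0,0,0,0,0,0]
    - [-1,0,0,0,0,0,0]

```text
time_s: 4.13
ee_pos: [600.8, -22.5, 72.1]
ee_rot: [179.9, 0.0, 108.1]
force: [-2.3, -0.8, 12.6]
gripper_width: -0.0
gripper_force: 6.1
```

>>> apply_moves:
  increments:
    - [-1,0,0,-0.002,0,0,0]
    - [-1,0,0,0,0,0,0]
    - [-1,0,0,0,0,0,0]

```text
time_s: 4.38
ee_pos: [600.8, -22.5, 71.9]
ee_rot: [179.9, 0.1, 108.1]
force: [-5.6, -0.1, 22.2]
gripper_width: 0.2
gripper_force: 11.1
```

Corner 2 is firm: 22 N moved it only 0.4 mm. On to corner 3.

>>> apply_moves:
  increments:
    - [-1,0,0,0.015,0,0,0]
    - [-1,0,0,0.015,0,0,0]
    - [-1,0.01,-0.032,0,0,0,0]
    - [-1,0.01,-0.032,0,0,0,0]
    - [-1,0.01,-0.031,0,0,0,0]

```text
time_s: 4.8
ee_pos: [630.5, -118.2, 98.4]
ee_rot: [180.0, 0.0, 108.1]
force: [0.8, 0.2, -0.9]
gripper_width: 0.4
gripper_force: 0.0
```

>>> apply_moves:
  increments:
    - [-1,0,0,-0.015,0,0,0]
    - [-1,0,0,-0.009,0,0,0]
    - [-1,0,0,0,0,0,0]
    - [-1,0,0,0,0,0,0]
    - [-1,0,0,0,0,0,0]

```text
time_s: 5.22
ee_pos: [629.9, -116.4, 74.0]
ee_rot: [-180.0, -0.0, 108.1]
force: [0.2, 0.3, 1.1]
gripper_width: 0.2
gripper_force: 0.0
```

>>> apply_moves:
  increments:
    - [-1,0,0,-0.002,0,0,0]
    - [-1,0,0,0,0,0,0]
    - [-1,0,0,0,0,0,0]

```text
time_s: 5.47
ee_pos: [630.3, -116.8, 72.3]
ee_rot: [180.0, 0.0, 108.1]
force: [0.5, -0.2, 0.6]
gripper_width: 0.6
gripper_force: 0.2
```

>>> apply_moves:
  increments:
    - [-1,0,0,-0.002,0,0,0]
    - [-1,0,0,0,0,0,0]
    - [-1,0,0,0,0,0,0]

```text
time_s: 5.72
ee_pos: [630.6, -117.1, 70.4]
ee_rot: [179.9, -0.0, 108.1]
force: [1.6, 2.2, 2.7]
gripper_width: 0.7
gripper_force: 1.4
```

Corner 3 seems to give, so I'll press further.

>>> apply_moves:
  increments:
    - [-1,0,0,-0.0025,0,0,0]
    - [-1,0,0,0,0,0,0]
    - [-1,0,0,0,0,0,0]
    - [-1,0,0,0,0,0,0]

```text
time_s: 6.05
ee_pos: [630.8, -117.2, 68.9]
ee_rot: [179.9, 0.0, 108.0]
force: [-0.4, 2.0, 8.6]
gripper_width: 0.3
gripper_force: 4.3
```

>>> apply_moves:
  increments:
    - [-1,0,0,-0.0015,0,0,0]
    - [-1,0,0,0,0,0,0]
    - [-1,0,0,0,0,0,0]

```text
time_s: 6.3
ee_pos: [630.9, -117.2, 68.5]
ee_rot: [179.9, 0.0, 108.0]
force: [-2.5, 2.6, 13.9]
gripper_width: 0.6
gripper_force: 7.0
```

>>> apply_moves:
  increments:
    - [-1,0,0,-0.002,0,0,0]
    - [-1,0,0,0,0,0,0]
    - [-1,0,0,0,0,0,0]

```text
time_s: 6.55
ee_pos: [630.9, -117.2, 68.1]
ee_rot: [179.8, 0.0, 108.0]
force: [-5.3, 2.8, 21.5]
gripper_width: 0.7
gripper_force: 10.7
```

>>> apply_moves:
  increments:
    - [-1,0,0,0.0065,0,0,0]
    - [-1,0,0,0,0,0,0]
    - [-1,0,0,0,0,0,0]

```text
time_s: 6.8
ee_pos: [631.0, -117.8, 70.8]
ee_rot: [179.9, 0.1, 108.1]
force: [2.3, -0.5, 2.3]
gripper_width: 0.6
gripper_force: 1.4
```

>>> apply_moves:
  increments:
    - [-1,0,0,0.015,0,0,0]
    - [-1,0,0,0.02,0,0,0]
    - [-1,0.0065,-0.027,0,0,0,0]
    - [-1,0.0065,-0.027,0,0,0,0]
    - [-1,0,0,0,0,0,0]

```text
time_s: 7.22
ee_pos: [643.9, -175.8, 104.5]
ee_rot: [-180.0, 0.2, 107.9]
force: [0.0, 0.5, 0.2]
gripper_width: 0.7
gripper_force: 0.0
```

Run:
```python
from h import *
c=save('wrist','w1.png'); s=status.state(); print(s['ee_pos'],s['force'])
for X in ([644,-171,60],[630,-118,58],[600,-22,58]): print(proj(c,X).round())
```

```text
[ 642.98842735 -173.60790056  104.02277693] [0.27670228 0.15803054 0.32319688]
[279. 235.]
[284. 158.]
[287. -20.]
```

View pics/w1.png

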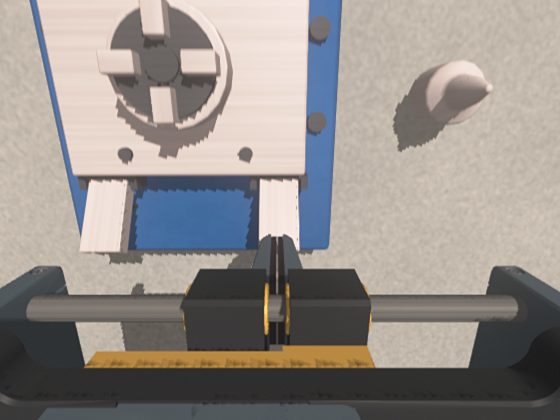

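The wrist view shows the leaf at columns 260–299 (rows 180–250) and the fingertips centred over its outer end at (279,240). Now pressing down.

>>> apply_moves:
  increments:
    - [-1,0,0,-0.01,0,0,0]
    - [-1,0,0,-0.004,0,0,0]
    - [-1,0,0,-0.004,0,0,0]
    - [-1,0,0,-0.004,0,0,0]
    - [-1,0,0,0,0,0,0]

```text
time_s: 7.68
ee_pos: [643.4, -171.5, 83.1]
ee_rot: [180.0, 0.1, 108.1]
force: [0.9, -1.5, 2.1]
gripper_width: 0.4
gripper_force: 0.9
```

>>> apply_moves:
  increments:
    - [-1,0,0,-0.003,0,0,0]
    - [-1,0,0,-0.003,0,0,0]
    - [-1,0,0,-0.003,0,0,0]
    - [-1,0,0,-0.003,0,0,0]
    - [-1,0,0,0,0,0,0]

```text
time_s: 8.1
ee_pos: [643.1, -170.9, 70.7]
ee_rot: [-180.0, -0.1, 108.1]
force: [0.9, -0.8, 2.0]
gripper_width: 0.6
gripper_force: 1.0
```

>>> apply_moves:
  increments:
    - [-1,0,0,-0.003,0,0,0]
    - [-1,0,0,-0.002,0,0,0]
    - [-1,0,0,-0.002,0,0,0]
    - [-1,0,0,-0.002,0,0,0]
    - [-1,0,0,0,0,0,0]

```text
time_s: 8.52
ee_pos: [642.9, -171.1, 61.8]
ee_rot: [-180.0, -0.1, 108.0]
force: [0.6, -0.6, 1.8]
gripper_width: 0.4
gripper_force: 0.5
```

>>> apply_moves:
  increments:
    - [-1,0,0,-0.002,0,0,0]
    - [-1,0,0,-0.001,0,0,0]
    - [-1,0,0,0,0,0,0]
    - [-1,0,0,0,0,0,0]

```text
time_s: 8.85
ee_pos: [643.0, -171.2, 59.7]
ee_rot: [-180.0, -0.0, 108.1]
force: [-1.4, -0.8, 4.8]
gripper_width: 0.2
gripper_force: 2.4
```

>>> apply_moves:
  increments:
    - [-1,0,0,-0.001,0,0,0]
    - [-1,0,0,-0.001,0,0,0]
    - [-1,0,0,0,0,0,0]
    - [-1,0,0,0,0,0,0]

```text
time_s: 9.18
ee_pos: [643.0, -171.2, 59.5]
ee_rot: [180.0, -0.0, 108.1]
force: [-2.8, -0.2, 13.7]
gripper_width: 0.3
gripper_force: 6.7
```

It's flat against the stop. I'll press a little more, then retreat straight up and look.

>>> apply_moves:
  increments:
    - [-1,0,0,-0.0015,0,0,0]
    - [-1,0,0,0,0,0,0]
    - [-1,0,0,0,0,0,0]

```text
time_s: 9.43
ee_pos: [643.1, -171.2, 59.3]
ee_rot: [180.0, 0.0, 108.1]
force: [-4.8, 0.7, 19.7]
gripper_width: 0.4
gripper_force: 9.7
```

>>> apply_moves:
  increments:
    - [-1,0,0,0.01,0,0,0]
    - [-1,0,0,0.02,0,0,0]
    - [-1,0,0,0.03,0,0,0]
    - [-1,0,0,0.03,0,0,0]
    - [-1,0,0,0.03,0,0,0]

```text
time_s: 9.85
ee_pos: [642.3, -170.7, 176.0]
ee_rot: [-179.9, -0.1, 108.1]
force: [0.2, 0.0, -0.8]
gripper_width: 0.1
gripper_force: 0.0
```

>>> apply_moves:
  increments:
    - [-1,-0.03,0.02,0.01,0,0,0]
    - [-1,-0.03,0.02,0.01,0,0,0]
    - [-1,-0.03,0.02,0.01,0,0,0]
    - [-1,-0.03,0.02,0.01,0,0,0]
    - [-1,0,0,0,0,0,0]

```text
time_s: 10.27
ee_pos: [517.9, -88.1, 217.2]
ee_rot: [-179.8, -0.2, 108.2]
force: [-0.8, -0.2, 0.2]
gripper_width: -0.0
gripper_force: 0.0
```

Run:
```python
from h import *
c=save('wrist','w2.png'); d=cams.grab_frame('side')
cv2.imwrite('pics/s2.png',cv2.resize(d['color'][100:240,200:400,::-1],None,fx=3,fy=3))
s=status.state(); print(s['ee_pos'],s['force'],s['time_s'])
```

```text
[522.39242399 -90.56456073 216.29152108] [-0.16982862 -1.27160572 -0.00503511] 10.3667
```

View pics/w2.png

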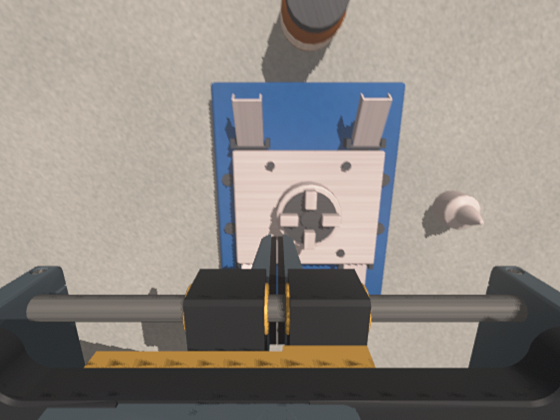

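View pics/s2.png

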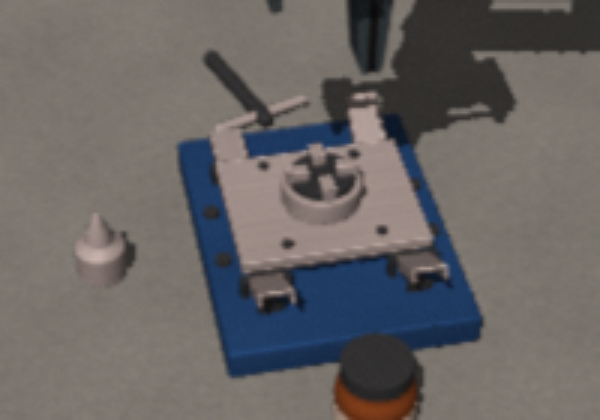

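The loose things are undisturbed and three leaves still stand. In the crop, leaf 3 at (232,145) lies lower than leaf 4 at (367,118). I'll check leaf 3's projection before handing in.

Run:
```python
from h import *
d=cams.grab_frame('side'); a=np.radians(17.7)
for nm,X in(('s3',62),('s4',-62)):
  for th in (0,.2,.55):
    Y=-(68+55*np.cos(th)); z=46+55*np.sin(th)
    p=proj(d,[552.8+X*np.cos(a)-Y*np.sin(a),-89+X*np.sin(a)+Y*np.cos(a),z]); print(nm,th,((p-[200,100])*3).round())
```

```text
s3 0 [225. 124.]
s3 0.2 [224. 115.]
s3 0.55 [225. 105.]
s4 0 [358. 107.]
s4 0.2 [359.  99.]
s4 0.55 [362.  87.]
```

Leaf 3's end shows at row ≈125, which matches flat (124). Leaf 4's end is at row ≈91, so it still stands.

```bash
python3 -c "
from workcell import env
print(env.job_done())"
```

```text
the job is handed in; nothing more can be done
None
```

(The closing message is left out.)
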